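Cap the core stubs, then crack the dry box open

ROBOT

A 6-joint arm with a two-finger parallel gripper is mounted at the origin on the work surface. World frame = base frame: x ahead of the robot, y to its left, z up, the work surface at z = 0. Lengths are in mm, angles in rad, forces in N, time in s.
With the tool pointing down it reaches from about 275 to 825 mm from the base axis. Payload 5.2 kg.
Tool frame: the origin (TCP) lies at the very end of the fingers, on their centre line; the grasp point (between the pads) lies 19 mm behind it; z points along the fingers, y is the direction in which the jaws open and shut (so a half turn about z gives the same grasp; the last joint's range is limited). The gripper opens to 93 mm and grips with 3 to 60 N. Pads are 15 mm wide; open, the fingers measure 128 mm over their backs; the gripper's body (75 mm by 188 mm) begins 65 mm behind the grasp point.
Start: joints at [0.923, 0.259, 1.535, -0, 1.348, -0.203], TCP at [236.632, 496.498, 197.153] pointing down, gripper open.
Joint ranges: [-3.14, 3.14], [-0.91, 2.08], [0.19, 2.58], [-1.22, 4.36], [0.22, 2.71], [-3.12, 3.12]. Speed limits (rad/s): [2.57, 2.57, 3.14, 3.14, 3.14, 3.14].

INTERFACE

Orientations are given as [roll, pitch, yaw] about the fixed x, y, z axes, in that order (R = Rz(yaw) Ry(pitch) Rx(roll)).
In Python, from bench import robot gives the robot as it stands. The module is installed in compiled form; this text tells all that it offers. Calls block until the motion is done:
- robot.move_ptp(position, orientation): joint-space move of the TCP to a pose.
- robot.move_linear(position, ori=None, speed=150, f_stop=None): straight line of the TCP; ori=None keeps the orientation; speed is the mean speed in mm/s. With f_stop (N) it stops when the force on the tool has changed by that much, and returns True; else False.
- robot.move_j(angles): joint-space move.
- robot.move_gripper(opening): opening from 0.0 (shut) to 1.0 (fully open); the grip force is fixed at half the most; returns when the fingers have stopped.
- robot.sleep(seconds).
- robot.inverse_kinematics(position, orientation): joint angles nearest the present ones, or None.
- robot.get_image(name): name is "side" or "top"; returns a dict with "img" (420x560x3 uint8, blue, green, red), "fovy" (degrees; the focal length in pixels is half the picture's height over the tangent of half this angle, whatever the lens; pixels are square), "cx", "cy" (the principal point, pixels), "eye" and "orientation" of the camera in the world. Camera axes: x right, y down, z forward; pixel columns grow to the right and rows downward; lengths in mm; the calibration is good to about 2 mm. A picture is of the moment at which its call begins. There is no depth.
A pose or a line that the arm cannot do raises robot.MotionError and nothing moves.
- robot.hand_in(): hands the job in, once; it reports no verdict.
Readings, each from a call of its own:
- robot.current_t(): time.
- robot.current_qpos(): joint angles.
- robot.current_joint_vel(): joint speeds.
- robot.current_joint_efforts(): joint torques, N m.
- robot.current_tcp_pos(): TCP position.
- robot.current_eef_rot(): TCP orientation.
- robot.current_contact_force(): force on the tool from outside, world axes, zero at the start.
- robot.current_ft_torque(): the same for the moment, N m.
- robot.current_gripper_width(): opening from 0.0 (shut) to 1.0 (fully open).
Only numpy, scipy, OpenCV 4.12 (cv2) and the standard library are available. Lean on these libraries where they do the work, as an engineer would, in place of code of your own. Each camera call takes 0.05 s, during which the arm holds its last target.

TASK

Get the core samples ready for the dry box: put each red end cap fully down over the standing core stub that it fits, leaving both stubs upright where they stand. Only then pull up on the dry box's handle until the sticky seal lets go, without letting the lid fly up, and finish still holding the lid slightly open, its handle about 2 cm above where it was when shut. Leave the jar, the white ring and the brush alone.

Things in the scene. Friction and masses are not known exactly. Their poses are not given: they have to be found in the camera images.
- wide_stub_mid (a point): centre (half-way up, 35 mm above the bench) of the wide core stub: a loose upright white tube section filled with grey sediment, 60 mm in diameter, 70 mm tall, about 0.45 kg; its z axis is the tube's axis, up
- narrow_stub_mid (a point): centre (half-way up, 35 mm above the bench) of the narrow core stub: a loose upright white tube section filled with grey sediment, 40 mm in diameter, 70 mm tall, about 0.25 kg; z up along its axis
- wide_cap_mid (a point): centre (half-way up) of the wide red end cap, mouth down on the bench, 52 mm tall overall: a shell 72 mm across outside, 66 mm inside, 24 mm tall (20 mm deep inside, 4 mm roof), and on the roof a round knob 22 mm across, 28 mm tall, reaching from 2 mm below this point to 26 mm above it; 50 g. Fully home on its stub (roof on the stub's top) this point is 76 mm above the bench
- narrow_cap_mid (a point): centre (half-way up) of the narrow red end cap, mouth down on the bench: like the wide cap but 52 mm across outside, 46 mm inside; same heights (52 mm overall, 20 mm deep inside, 24 mm shell) and same knob (22 mm across, 28 mm tall, from 2 mm below this point to 26 mm above it); 50 g. Fully home, this point is 76 mm above the bench
- drybox: dry box fixed to the bench: grey, 220 mm deep (x), 240 mm wide (y), 110 mm tall, with a flat see-through lid in a grey frame, its top 127 mm above the bench; origin at the centre of its underside; x points from the handle side, which faces the robot, to the hinge side
- lid_handle (a point): centre of the black handle bar, level along the front edge of the dry box's lid: 110 mm long along this point's y axis, 14 mm thick along its x axis, 16 mm tall, centre 158 mm above the bench when shut; a 24 mm gap between bar and lid except at the posts at the bar's two ends. Its x axis points to the hinge; it tilts with the lid
- lid_hinge (a point): middle of the lid's hinge axis, at the box's far edge, 110 mm above the bench, 195 mm behind the handle bar (horizontally, lid shut); the point's y axis lies along the hinge
- lid (a joint): opening angle of the lid, rad: 0 shut, grows as the handle rises, stopped at 0.45; 0.10 lifts the handle about 20 mm. Breaking the seal takes up to about 20 N of upward pull at the handle over the first 2 to 3 mm; once the handle is 8 mm up little but the lid's weight (1 to 4 N) is left to carry. Let go, the lid falls shut or nearly so
- jar_mid (a point): centre of a loose glass jar with a white cap, 60 mm across and 85 mm tall, a bystander to be left alone
- tape_ring_mid (a point): centre of a loose white plastic ring lying flat, 80 mm across and 16 mm tall, a bystander to be left alone
- brush_grip (a point): handle of a loose brush lying on the bench, a bystander to be left alone
Things that resemble listed ones, but are neither listed nor needed, are in the scene too. Leave any turquoise or yellow look-alike of the part that bears narrow_cap_mid alone.

How it is judged (in metres and radians):
On the way, in this order (a step that is already met when the one before it is completed fails the run):
1. both caps are fully down on the stubs they fit and let go, with the box still shut (horizontal distance between wide_cap_mid and wide_stub_mid below 0.007 m and z of wide_cap_mid in the frame of wide_stub_mid between 0.037 and 0.0455 m and angle between each of wide_cap_mid, wide_stub_mid, narrow_cap_mid, narrow_stub_mid's own z axis and vertical below 0.06 rad and contact force between each of wide_cap, narrow_cap and the fingers below 0.2 N and horizontal distance between narrow_cap_mid and narrow_stub_mid below 0.007 m and z of narrow_cap_mid in the frame of narrow_stub_mid between 0.037 and 0.0455 m and value of joint lid below 0.015 rad), for 0.2 s.
2. the seal is broken: the lid is up past its sticking point (value of joint lid above 0.045 rad), for 0.1 s.
At the end, for the whole second after the job is handed in: Both caps are released and sit fully down on their stubs (within 7 mm of centred, no more than 4.5 mm high, within 0.06 rad of level), the stubs stand upright, and the lid is held still by the gripper's fingers alone, open by 0.05 to 0.165 rad (handle about 10 to 32 mm up), nothing else propping it (horizontal distance between wide_cap_mid and wide_stub_mid below 0.007 m and z of wide_cap_mid in the frame of wide_stub_mid between 0.037 and 0.0455 m and angle between each of wide_cap_mid, wide_stub_mid, narrow_cap_mid, narrow_stub_mid's own z axis and vertical below 0.06 rad and contact force between each of wide_cap, narrow_cap and the fingers below 0.2 N and horizontal distance between narrow_cap_mid and narrow_stub_mid below 0.007 m and z of narrow_cap_mid in the frame of narrow_stub_mid between 0.037 and 0.0455 m and value of joint lid between 0.05 and 0.165 rad and velocity of joint lid between -0.1 and 0.1 rad/s and contact force between lid and the fingers above 1 N and contact force between lid and wide_cap below 0.2 N and contact force between lid and narrow_cap below 0.2 N and contact force between lid and wide_stub below 0.2 N and contact force between lid and narrow_stub below 0.2 N and contact force between lid and jar below 0.2 N and contact force between lid and tape_ring below 0.2 N and contact force between lid and brush below 0.2 N); the arm keeps its last pose, push and grip.
It fails at once if the lid flies up (more than 0.28 rad, handle over 5 cm up) (value of joint lid above 0.28 rad).
It fails at once if the lid is opened before both caps are on (value of joint lid above 0.03 rad and not (horizontal distance between wide_cap_mid and wide_stub_mid below 0.007 m and z of wide_cap_mid in the frame of wide_stub_mid between 0.037 and 0.0455 m and angle between each of wide_cap_mid, wide_stub_mid, narrow_cap_mid, narrow_stub_mid's own z axis and vertical below 0.06 rad and horizontal distance between narrow_cap_mid and narrow_stub_mid below 0.007 m and z of narrow_cap_mid in the frame of narrow_stub_mid between 0.037 and 0.0455 m)).
It fails at once if a stub is knocked over or shoved more than 4 cm (distance of any of wide_stub_mid, narrow_stub_mid from where it was at the start of the episode above 0.04 m or angle between any of wide_stub_mid, narrow_stub_mid's own z axis and vertical above 0.5 rad).
It fails at once if a bystander is moved more than 4 cm (distance of any of jar_mid, tape_ring_mid, brush_grip from where it was at the start of the episode above 0.04 m).
It also fails if it takes over 64 s, if anything falls off the work surface, if the arm or the gripper's body presses on something with over 40 N, if the wrist force passes 120 N, or if a joint passes its speed limit or range.

## Working session

There is one attempt and no reset: what is moved stays moved. The work goes in short steps, each a Python script; the robot and the scene stay as the last script left them, time stands still between calls to the robot, and variables do not carry over. Pictures are saved under pics/ and viewed, and the job is handed in when it is done.

```bash
mkdir -p pics; python3 - <<'E'
from bench import robot
import cv2
for n in ("top","side"):
    d=robot.get_image(n); cv2.imwrite(f"pics/{n}0.png",d["img"])
    print(n,d["fovy"],d["cx"],d["cy"],d["eye"],d["orientation"])
print(robot.current_t(),robot.current_eef_rot())
E
```

```text
top 42.727304289879044 276.35872587413326 206.54552745617283 [ 378.38792504   26.41337107 1686.78331208] [-3.03803859 -0.01928619 -1.55205948]
side 47.10815066212381 275.5811751452914 207.50398830050702 [  96.92936596 -877.62947256 1138.22147789] [-2.35860339 -0.01483349 -0.43380854]
0.1 [-3.13999559e+00 -3.05863715e-04  2.69682590e+00]
```

View pics/top0.png

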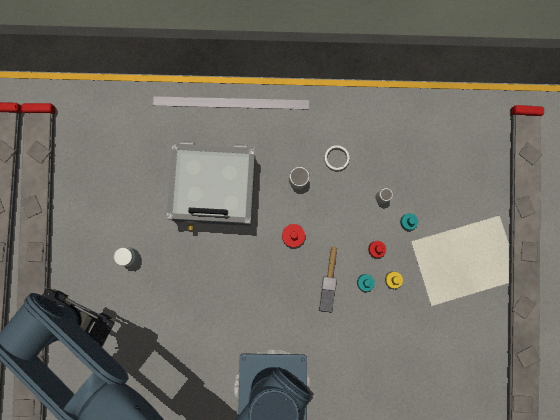

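View pics/side0.png

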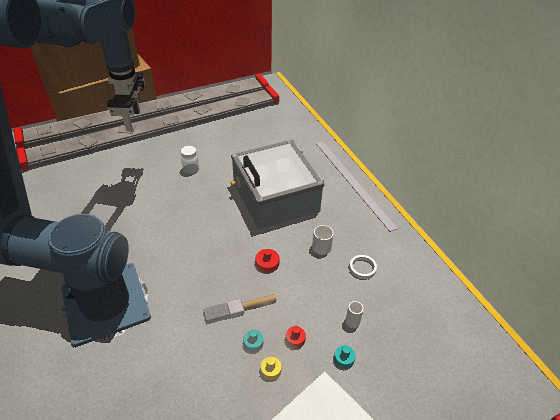

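Red caps in the top view: the wide one is at (293,236) and the narrow one at (377,249). Look-alikes to avoid are turquoise at (410,221) and (366,283), and yellow at (395,281). The jar's white cap is at (126,257). Stubs: wide at (299,177), narrow at (385,196). I'll check these in close crops.

```bash
cat > h.py <<'E'
from bench import robot
import cv2, numpy as np
from scipy.spatial.transform import Rotation as Ro
def cam(n):
    d=robot.get_image(n); d["R"]=Ro.from_euler("xyz",d["orientation"]).as_matrix()
    d["f"]=d["img"].shape[0]/2/np.tan(np.radians(d["fovy"]/2)); return d
def ray(d,uv):
    r=d["R"]@np.array([(uv[0]-d["cx"])/d["f"],(uv[1]-d["cy"])/d["f"],1]); return np.array(d["eye"]),r/np.linalg.norm(r)
def plane(d,uv,z):
    e,r=ray(d,uv); return e+r*(z-e[2])/r[2]
def proj(d,p):
    q=d["R"].T@(np.array(p)-d["eye"]); return np.array([d["cx"],d["cy"]])+d["f"]*q[:2]/q[2]
def red(img):
    h=cv2.cvtColor(img,cv2.COLOR_BGR2HSV); return ((((h[...,0]<8)|(h[...,0]>172))&(h[...,1]>130)&(h[...,2]>60))*255).astype(np.uint8)
def blobs(m,amin=30):
    n,l,s,c=cv2.connectedComponentsWithStats(m); return [(c[i],s[i],l==i) for i in range(1,n) if s[i][4]>amin]
E
python3 - <<'E'
from h import *
def crop(im,u,v,r=22,k=12): return cv2.resize(im[v-r:v+r,u-r:u+r],None,fx=300/2/r,fy=300/2/r,interpolation=cv2.INTER_NEAREST)
t=cam("top");s=cam("side")
A=np.hstack([crop(t["img"],293,236),crop(t["img"],385,270,40)])
B=np.hstack([crop(t["img"],299,177),crop(t["img"],385,196)])
cv2.imwrite("pics/c_top.png",np.vstack([A,B]))
A=np.hstack([crop(s["img"],267,260),crop(s["img"],295,336)])
B=np.hstack([crop(s["img"],322,240),crop(s["img"],354,315)])
cv2.imwrite("pics/c_side.png",np.vstack([A,B]))
for d,n in((t,"top"),(s,"side")):
    for c,st,m in blobs(red(d["img"])): 
        if st[4]<900: print(n,c,st, plane(d,c,24))
    print(n,[proj(d,p).round(1) for p in [(0,0,0),(500,0,0)]])
E
```

```text
top [  8.54761905 106.88095238] [  0 102  19  10 168] [849.37985624 845.66550841  24.        ]
top [ 35.87868852 107.50819672] [ 20 103  33  10 305] [849.44015461 760.34803504  24.        ]
top [527.51408451 109.81338028] [511 105  33  11 284] [ 879.98781159 -801.14652196   24.        ]
top [293.12056738 235.19385343] [282 224  23  23 423] [463.6251265  -56.03469362  24.        ]
top [376.92765957 248.83404255] [369 241  17  17 235] [ 426.47088935 -316.67923057   24.        ]
top [array([272. , 387.1]), array([275.1, 223.7])]
side [267.20264317 259.91629956] [255 249  25  23 454] [464.03793525 -65.78587039  24.        ]
side [296.0790378  335.37457045] [286 326  20  22 291] [ 430.55489772 -322.7483327    24.        ]
side [556.08571429 417.2       ] [551 414   9   6  35] [ 881.08289422 -757.00278187   24.        ]
side [array([104.6, 302.2]), array([269.1, 245.8])]
```

```bash
ls pics
```

```text
c_side.png
c_top.png
side0.png
top0.png
```

View pics/c_top.png

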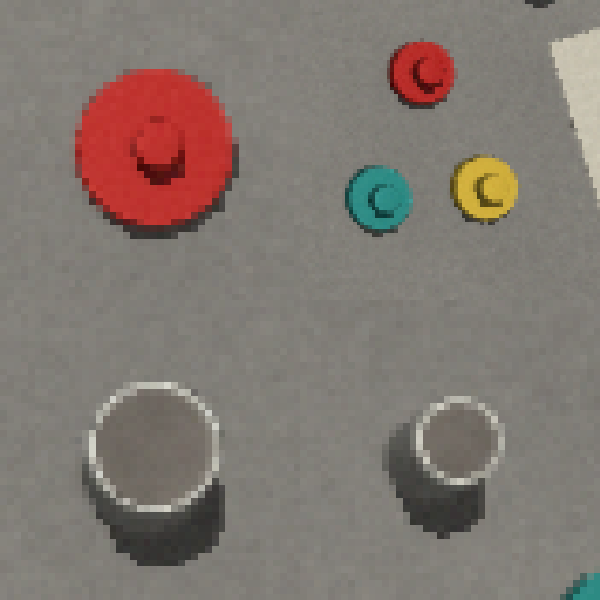

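View pics/c_side.png

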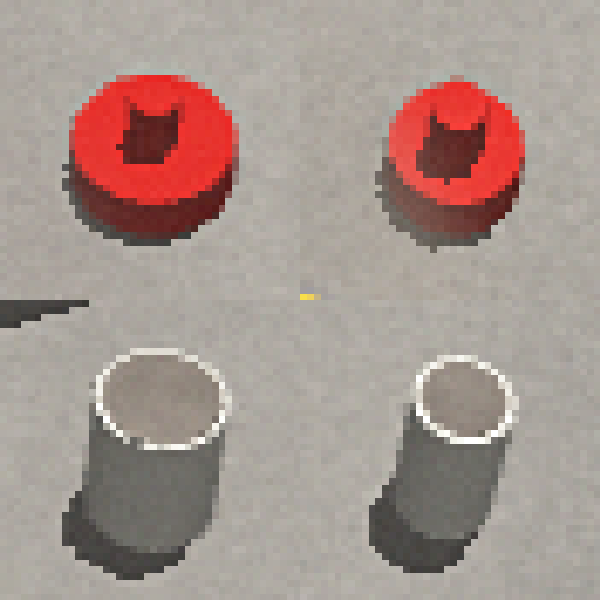

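The crops confirm both choices: plain red caps, about 71 mm and 52 mm across, and two open-ended white stubs. The reds differ from the turquoise and yellow parts next to them. Now for precise centres.

```bash
cat >> h.py <<'E'
def whitering(d,u,v,r=14):
    g=cv2.cvtColor(d["img"],cv2.COLOR_BGR2HSV); o=np.zeros(g.shape[:2],np.uint8)
    o[v-r:v+r,u-r:u+r]=1
    m=((g[...,2]>150+ (30 if d.get("side") else 0))&(g[...,1]<50)&(o>0)).astype(np.uint8)*255
    b=max(blobs(m,10),key=lambda x:x[1][4]); ys,xs=np.nonzero(b[2])
    return cv2.fitEllipse(np.c_[xs,ys].astype(np.float32)),b[1]
E
python3 - <<'E'
from h import *
t=cam("top");s=cam("side");s["side"]=1
for n,a,b in(("wide stub",(299,177),(322,235)),("narrow stub",(385,195),(355,310))):
    for d,p in((t,a),(s,b)):
        e,st=whitering(d,*p,r=15); print(n,np.round(e,2) if 0 else e,st,plane(d,e[0],70).round(1))
for n,b in(("wide cap",(267,260)),("narrow cap",(295,336))):
    g=cv2.cvtColor(s["img"],cv2.COLOR_BGR2HSV); m=red(s["img"])&((g[...,2]>170)*255).astype(np.uint8)
    k=min(blobs(m),key=lambda x:np.hypot(*(x[0]-b)))
    ys,xs=np.nonzero(k[2]); h=cv2.convexHull(np.c_[xs,ys].astype(np.int32)); z=np.zeros(m.shape,np.uint8); cv2.fillConvexPoly(z,h,255)
    c=blobs(z)[0][0]; print(n,"side roof",c,k[1],plane(s,c,24).round(1))
# handle
for d,(u0,v0,u1,v1) in((t,(180,200,235,222)),(s,(238,150,265,190))):
    g=cv2.cvtColor(d["img"],cv2.COLOR_BGR2GRAY); m=np.zeros_like(g); m[v0:v1,u0:u1]=((g[v0:v1,u0:u1]<40)*255)
    k=max(blobs(m,10),key=lambda x:x[1][4]); ys,xs=np.nonzero(k[2]); r=cv2.minAreaRect(np.c_[xs,ys].astype(np.float32))
    print("handle",k[0],k[1],r); bp=cv2.boxPoints(r)
    print(plane(d,k[0],164).round(1)); print(np.array([plane(d,q,166) for q in bp]).round(1))
def crop(im,u0,v0,u1,v1,k): return cv2.resize(im[v0:v1,u0:u1],None,fx=k,fy=k,interpolation=cv2.INTER_NEAREST)
cv2.imwrite("pics/box_t.png",crop(t["img"],160,135,270,240,6))
cv2.imwrite("pics/box_s.png",crop(s["img"],220,130,330,240,5))
E
```

```text
wide stub ((299.0564880371094, 176.05007934570312), (18.25670051574707, 18.591594696044922), 46.17607879638672) [291 167  18  18  36] [641.9 -69.1  70. ]
wide stub ((323.2640075683594, 231.94346618652344), (14.113927841186523, 19.32441520690918), 97.0802993774414) [313 225  22  15  59] [645.  -70.9  70. ]
narrow stub ((385.00872802734375, 193.85740661621094), (12.253460884094238, 14.305973052978516), 99.56023406982422) [385 189   8  12  19] [ 592.7 -332.    70. ]
narrow stub ((355.5661315917969, 307.0050964355469), (11.557785034179688, 14.653791427612305), 112.43463134765625) [348 301  16  13  56] [ 594.8 -335.8   70. ]
wide cap side roof [267.14824798 257.86522911] [255 249  25  19 303] [467.  -58.7  24. ]
narrow cap side roof [295.43508772 334.63157895] [286 326  20  18 211] [ 430.  -320.1   24. ]
handle [207.5323741  211.20863309] [189 209  38   6 139] ((207.52439880371094, 211.07281494140625), (37.2249870300293, 3.9649605751037598), 3.2704880237579346)
[519.8 195.4 164. ]
[[516.3 248.  166. ]
 [527.6 247.8 166. ]
 [523.7 142.3 166. ]
 [512.4 142.6 166. ]]
handle [252.32727273 171.53636364] [244 156  16  30 110] ((251.1041259765625, 171.02699279785156), (32.09437561035156, 8.163023948669434), 59.534454345703125)
[517.9 167.  164. ]
[[502.8 235.7 166. ]
 [531.  245.9 166. ]
 [525.6 104.9 166. ]
 [499.1  96.6 166. ]]
```

View pics/box_t.png

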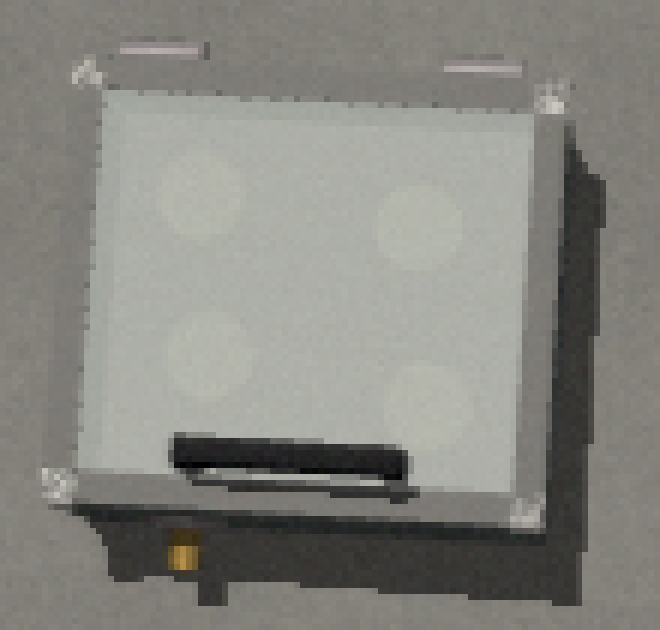

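View pics/box_s.png

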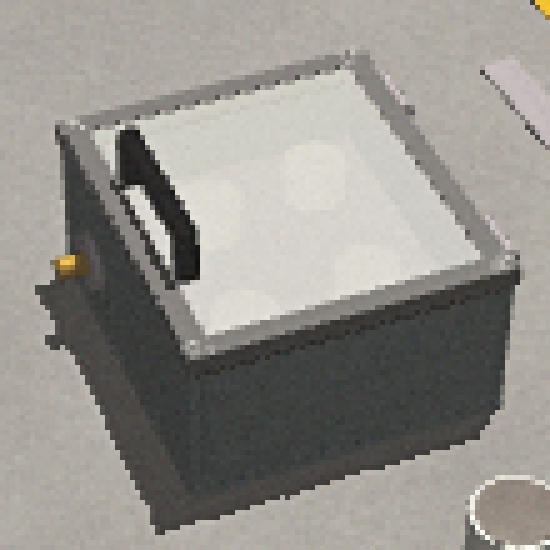

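```bash
cat >> h.py <<'E'
PI=np.pi
def st(tag=""): print(tag,"t",round(robot.current_t(),2),"tcp",np.round(robot.current_tcp_pos(),1),"F",np.round(robot.current_contact_force(),1),"w",round(robot.current_gripper_width()*93,1))
E
python3 - <<'E'
from h import *
t=cam("top")
u,v=385,195
g=cv2.cvtColor(t["img"],cv2.COLOR_BGR2HSV)[v-12:v+12,u-12:u+12,2]
for u,v,r in((385,195,10),(299,177,14)):
    g=cv2.cvtColor(t["img"],cv2.COLOR_BGR2GRAY)
    o=np.zeros(g.shape,bool); o[v-r:v+r,u-r:u+r]=1
    m=((g>143)&o); ys,xs=np.nonzero(m); e=cv2.fitEllipse(np.c_[xs,ys].astype(np.float32)); print(m.sum(),e,plane(t,e[0],70).round(1))
robot.move_gripper(0.55)
P=[465.3,-57.3]
robot.move_ptp([*P,110],[PI,0,PI/2]); st()
robot.move_linear([*P,28],speed=120,f_stop=8); st()
robot.move_gripper(0.0); st("grip")
robot.move_gripper(0.5)
robot.move_ptp([*P,28],[PI,0,PI]); st()
robot.move_gripper(0.0); st("grip2")
robot.move_linear([*P,130]); st("up")
robot.sleep(.05)
for n in("top","side"): cv2.imwrite(f"pics/g1_{n}.png",cam(n)["img"])
E
```

```text
38 ((385.9983215332031, 193.99700927734375), (11.915304183959961, 12.184736251831055), 117.92438507080078) [ 592.4 -335.    70. ]
56 ((299.1197814941406, 175.9232177734375), (18.17796516418457, 18.326688766479492), 128.08648681640625) [642.3 -69.3  70. ]
 t 3.36 tcp [465.5 -56.6 110.1] F [0.7 0.1 1.2] w 51.1
 t 4.19 tcp [465.8 -57.3  28.4] F [ 0.1 -0.5  0.4] w 51.5
grip t 4.83 tcp [465.5 -57.4  28.3] F [-1.   0.1  3. ] w 19.8
 t 6.89 tcp [465.3 -57.3  28. ] F [ 0.6  0.4 -0.5] w 46.5
grip2 t 7.47 tcp [465.3 -57.3  28. ] F [-0.  -0.4  0.8] w 20.0
up t 8.31 tcp [464.7 -57.1 129.3] F [-0.9 -0.1 -0.7] w 19.7
```

```bash
python3 - <<'E'
import cv2,numpy as np
a=cv2.imread("pics/g1_top.png");b=cv2.imread("pics/g1_side.png")
f=lambda i,u,v:cv2.resize(i[v-60:v+60,u-60:u+60],(400,400),interpolation=cv2.INTER_NEAREST)
cv2.imwrite("pics/g1.png",np.hstack([f(a,293,236),f(b,275,220)]))
E
```

```text
(no output)
```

View pics/g1.png

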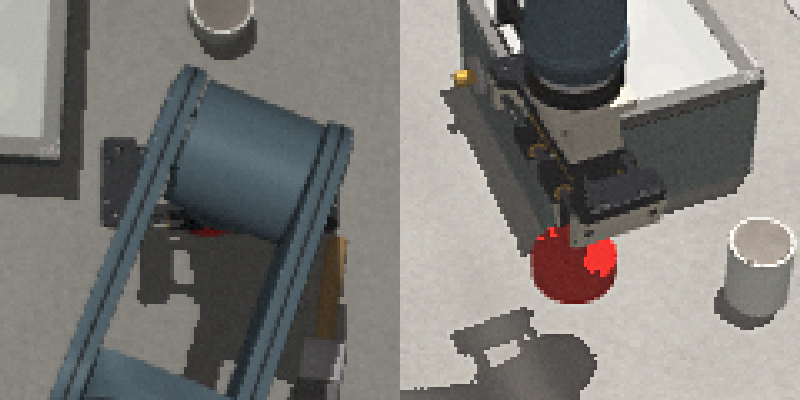

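The cap is held level and centred on the fingers. Next it goes onto the wide stub.

```bash
python3 - <<'E'
from h import *
P=[643.6,-70.1]
robot.move_linear([*P,130],speed=150); st()
robot.move_linear([*P,103],speed=60); st("pre")
r=robot.move_linear([*P,80],speed=40,f_stop=4); print(r); st()
E
```

```text
t 9.8 tcp [643.  -70.  129.9] F [-0.5  0.9  0.4] w 19.6
pre t 10.4 tcp [643.5 -70.1 102.7] F [-0.5 -0.9 -0.6] w 19.9
False
 t 11.12 tcp [643.7 -70.1  80. ] F [ 0.9  0.4 -0.5] w 19.8
```

```bash
python3 - <<'E'
from h import *
P=[643.6,-70.1]
print(robot.move_linear([*P,76.5],speed=20,f_stop=5)); st()
robot.move_gripper(0.5); st("rel")
robot.move_linear([*P,140],speed=150)
P=[429,-318.8]
robot.move_ptp([*P,110],[PI,0,PI/2]); st()
for n in("top","side"): cv2.imwrite(f"pics/g2_{n}.png",cam(n)["img"])
robot.move_linear([*P,28],speed=120,f_stop=8); st()
robot.move_gripper(0.0); st("grip")
robot.move_gripper(0.5)
robot.move_ptp([*P,28],[PI,0,PI]); st()
robot.move_gripper(0.0); st("grip2")
robot.move_linear([*P,130]); st("up")
for n in("top","side"): cv2.imwrite(f"pics/g3_{n}.png",cam(n)["img"])
a=cv2.imread("pics/g2_side.png");b=cv2.imread("pics/g3_side.png")
f=lambda i,u,v:cv2.resize(i[v-60:v+60,u-60:u+60],(400,400),interpolation=cv2.INTER_NEAREST)
cv2.imwrite("pics/g3.png",np.hstack([f(a,322,230),f(b,305,290)]))
E
```

```text
True
 t 11.36 tcp [644.4 -70.7  77.4] F [ 0.7 -1.   3.9] w 20.1
rel t 12.01 tcp [643.5 -70.1  76.5] F [ 0.2  0.1 -0.7] w 46.6
 t 13.83 tcp [ 429.4 -318.4  109.7] F [ 0.3 -0.4 -0.3] w 46.2
 t 14.77 tcp [ 429.5 -319.1   28.5] F [-0.1 -0.2 -0.3] w 46.4
grip t 15.36 tcp [ 429.2 -319.    28.4] F [-0.   0.4  3. ] w 19.4
 t 17.42 tcp [ 429.  -318.8   28. ] F [-0.1 -0.7 -0.1] w 46.6
grip2 t 17.99 tcp [ 429.  -318.7   28. ] F [ 0.2 -0.3 -0.1] w 19.5
up t 18.82 tcp [ 428.5 -318.3  129.2] F [-0.4 -0.7 -1.4] w 19.9
```

View pics/g3.png

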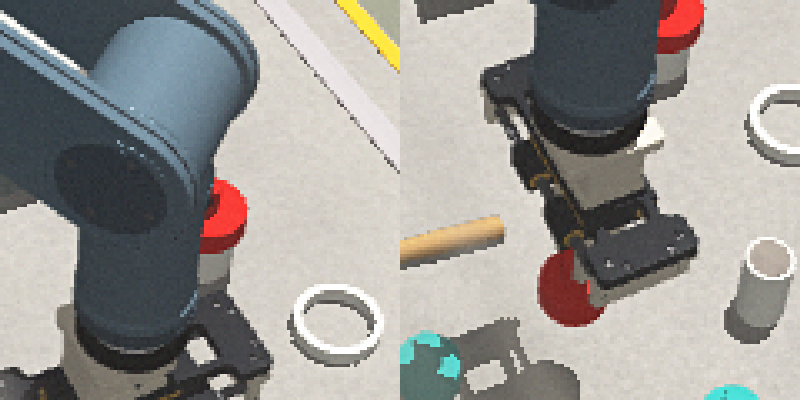

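```bash
python3 - <<'E'
from h import *
P=[593.6,-335.4]
robot.move_linear([*P,130],speed=150); st()
robot.move_linear([*P,103],speed=60)
r=robot.move_linear([*P,80],speed=40,f_stop=4); print(r); st()
if not r:
    print(robot.move_linear([*P,76.5],speed=20,f_stop=5)); st()
    robot.move_gripper(0.5); st("rel")
    robot.move_linear([*P,160],speed=150)
    robot.move_ptp([460,150,280],[PI,0,PI/2-0.036]); st()
    for n in("top","side"): cv2.imwrite(f"pics/g4_{n}.png",cam(n)["img"])
E
```

```text
t 20.18 tcp [ 593.  -335.3  129.9] F [ 0.4 -0.2 -0.5] w 19.8
False
 t 21.5 tcp [ 593.6 -335.4   80. ] F [-0.2 -0.3 -0.2] w 20.0
True
 t 21.73 tcp [ 594.2 -335.7   77.4] F [ 0.3 -0.1  4.4] w 20.0
rel t 22.38 tcp [ 593.4 -335.3   76.2] F [-0.4 -0.3 -0.5] w 46.4
 t 25.12 tcp [460.2 149.6 279.6] F [ 0.5 -0.8 -0.1] w 46.4
```

View pics/g4_top.png

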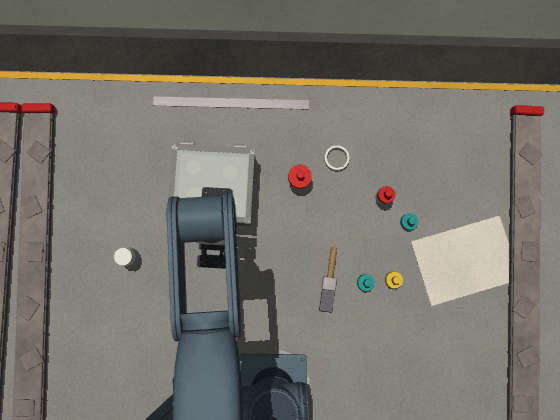

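View pics/g4_side.png

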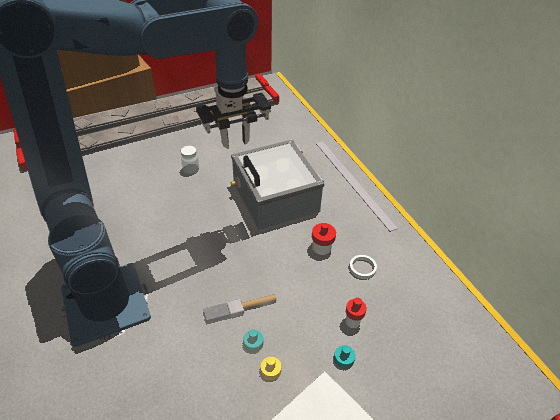

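Both caps are seated: contact came at TCP 77.4 for each, the expected home height. They look level in both views at (300,176) and (386,195). Now the handle.

```bash
python3 - <<'E'
from h import *
P=[521,194.5]; o=[PI,0,PI/2-0.036]
robot.move_ptp([*P,205],o); st()
for n in("top","side"): cv2.imwrite(f"pics/g5_{n}.png",cam(n)["img"])
print(robot.move_linear([*P,140],speed=60,f_stop=5)); st()
robot.move_gripper(0.0); st("grip"); robot.sleep(.3); st()
for n in("top","side"): cv2.imwrite(f"pics/g6_{n}.png",cam(n)["img"])
a=cv2.imread("pics/g5_side.png");b=cv2.imread("pics/g6_side.png")
f=lambda i,u,v:cv2.resize(i[v-60:v+60,u-60:u+60],(400,400),interpolation=cv2.INTER_NEAREST)
cv2.imwrite("pics/g6.png",np.hstack([f(a,262,170),f(b,262,170)]))
E
```

```text
t 25.73 tcp [520.5 194.1 204.7] F [ 0.2 -0.8  0.8] w 46.4
False
 t 27.07 tcp [521.3 194.6 140.5] F [ 0.5 -0.8 -0.4] w 46.3
grip t 27.7 tcp [524.1 194.4 140.5] F [ 8.6  0.6 -5. ] w 13.4
 t 28.0 tcp [524.1 194.4 140.4] F [ 7.7  0.4 -3.9] w 13.5
```

View pics/g6.png

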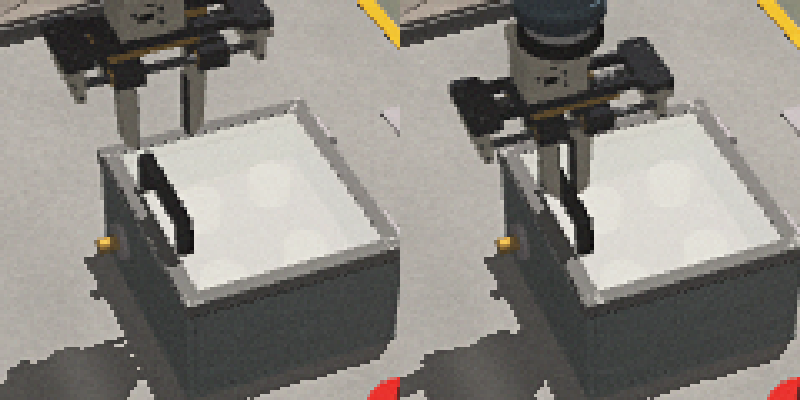

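```bash
cat >> h.py <<'E'
R0=Ro.from_euler("xyz",[PI,0,PI/2-0.036]); ax=np.array([0.036,1,0])/np.hypot(1,.036)
B=np.array([524.3,194.4,140.3]); H=np.array([524.3+195,194.4-7,110.])
def pose(th):
    q=Ro.from_rotvec(ax*th); return (H+q.apply(B-H)),(q*R0).as_euler("xyz")
E
python3 - <<'E'
from h import *
for th in (0,0.01,0.02,0.03,0.04,0.05):
    p,o=pose(th); robot.move_linear(list(p),list(o),speed=20); print(th,p.round(1),o.round(3)); st()
E
```

```text
0 [524.3 194.4 140.3] [-3.142  0.     1.535]
 t 28.42 tcp [524.  194.4 140.1] F [-0.7 -0.1  0.5] w 13.5
0.01 [524.6 194.4 142.2] [-3.132  0.     1.535]
 t 28.67 tcp [524.  194.4 141.2] F [-0.   1.1 -8.5] w 13.3
0.02 [524.9 194.4 144.2] [-3.122  0.     1.535]
 t 28.92 tcp [524.2 194.4 143.2] F [  0.9   1.7 -12.4] w 12.9
0.03 [525.3 194.4 146.1] [-3.112  0.     1.535]
 t 29.17 tcp [525.2 194.3 147. ] F [-2.7  1.1 -2.2] w 13.2
0.04 [525.7 194.4 148.1] [-3.102  0.     1.535]
 t 29.42 tcp [525.6 194.3 149. ] F [-4.1 -0.1  0.8] w 13.9
0.05 [526.1 194.3 150. ] [-3.092  0.     1.535]
 t 29.67 tcp [525.9 194.4 150.4] F [-4.6 -1.1  1.2] w 13.2
```

```bash
python3 - <<'E'
from h import *
p,o=pose(.1); robot.move_linear(list(p),list(o),speed=20); robot.sleep(.3); st()
for n in("top","side"): cv2.imwrite(f"pics/g7_{n}.png",cam(n)["img"])
a=cv2.imread("pics/g6_side.png");b=cv2.imread("pics/g7_side.png")
f=lambda i,u,v:cv2.resize(i[v-60:v+60,u-60:u+60],(400,400),interpolation=cv2.INTER_NEAREST)
cv2.imwrite("pics/g7.png",np.hstack([f(a,277,180),f(b,277,180)]))
E
```

```text
t 30.61 tcp [528.  194.3 159.7] F [-4.8  0.1 -1.3] w 13.3
```

View pics/g7.png

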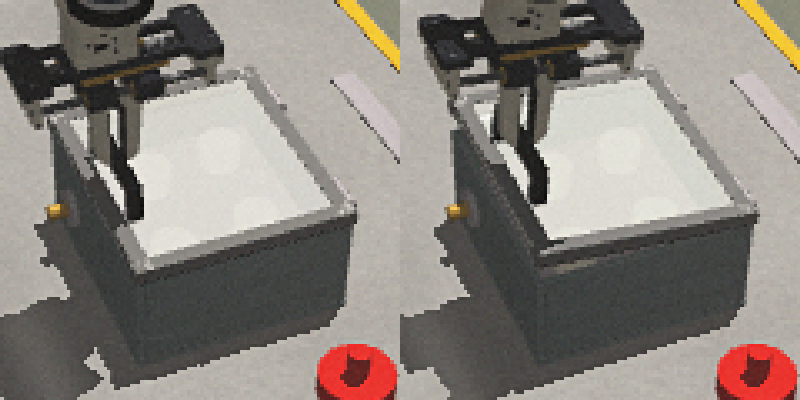

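```bash
python3 - <<'E'
from h import *
s=cam("side");t=cam("top")
a=cv2.imread("pics/g6_side.png")
def low(im):
    g=cv2.cvtColor(im,cv2.COLOR_BGR2GRAY)[165:200,240:262]; m=(g<40).astype(np.uint8)*255
    return [(k[0]+[240,165],k[1]+[240,165,0,0,0]) for k in blobs(m,15)]
print(low(a),low(s["img"]))
E0=np.array([519+5.+.036*-55,194.5-55,158.]);q=[Ro.from_rotvec(ax*th) for th in(0,.05,.1,.15)]
print([proj(s,H+k.apply(E0-H)).round(1) for k in q])
for d in(t,s):
    for c,stt,m in blobs(red(d["img"])):
        if 100<stt[4]<900: print(c,stt,plane(d,c,74).round(1))
st(); robot.sleep(.5); st()
E
```

```text
[(array([255.02083333, 175.05208333]), array([250, 165,  10,  21,  96]))] [(array([257.25316456, 172.11392405]), array([252, 165,   9,  16,  79]))]
[array([257.1, 178.1]), array([257.9, 175.5]), array([258.8, 172.8]), array([259.9, 170.2])]
[ 27.15551181 107.42519685] [  0 102  55  12 508] [834.9 764.7  74. ]
[527.14333333 110.06333333] [511 105  33  11 300] [ 864.1 -775.1   74. ]
[299.54382022 176.2247191 ] [288 165  24  24 445] [640.7 -70.3  74. ]
[385.93061224 194.35102041] [377 186  18  18 245] [ 590.8 -333.9   74. ]
[323.44026549 233.84955752] [312 223  24  23 452] [639.7 -80.7  74. ]
[355.73521127 308.76338028] [346 298  21  22 355] [ 590.6 -342.6   74. ]
 t 30.81 tcp [528.  194.3 159.7] F [-4.9  0.1 -1.6] w 13.3
 t 31.31 tcp [528.  194.3 159.7] F [-5.7 -0.7 -0.8] w 13.1
```

```bash
python3 - <<'E'
from h import *
robot.hand_in(); st()
E
```

```text
the job is handed in; nothing more can be done
the job is handed in; nothing more can be done
```

The job is handed in, at about 31 s of the 64 s allowed. Both red caps are on their stubs and the gripper is holding the dry-box lid slightly open. `robot.hand_in()` gave no verdict.

**Caps:** I squeezed each cap twice, at right angles, to centre it in the fingers. Each slid onto its stub without catching and touched down at TCP height 77.4 mm, where I expected about 78 mm when fully home. In both views after release, the caps looked level and the stubs upright. The top-view centres matched the stub centres within about 2 mm.

**Lid:** I gripped the handle bar and pulled along the hinge arc in small steps. The seal let go at a reading of about 12 N, and the TCP came up smoothly. In the last side picture the end of the handle had risen about 5 pixels, against 5.3 predicted for 0.10 rad, so the lid is open about 0.095 rad (19 mm). The TCP held still for 0.5 s before hand-in.

**Disagreements:**
- **Cameras:** the side and top views differed by 2–4 mm on several points, so I averaged them.
- **Handle:** it was about 3 mm further out than measured; the arm gave way as the fingers closed, and I re-centred on it.
- **Gripper width:** it read about 20 mm on the 22 mm knobs.
- **Final force:** the vertical force was only about 1–1.6 N and noisy, with about 5 N of sideways load. The pictures, not the force readings, are what show the lid is open.

I didn't touch the jar, ring, brush or the look-alike caps, and they looked unmoved in the pictures after capping.

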